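# Put the burned lids on their own boxes

## Task

Two lids are finished: the dark walnut one is cooling on edge in the dowel rack, the pale maple one lies on the tablecloth. Put each lid, knob up and fully home, on the open round box of its own wood, and let go of it. Leave the green-stained box open, and leave it, the gourds, the brush, the spoon and the jar where they are.

Things in the scene. Friction and masses are not known exactly. Their poses are not given: they have to be found in the camera images.
- lid_walnut: Dark walnut lid with pale inlaid ring, 92 mm across. Origin: centre of the underside of its plug; z along its axis from plug to knob. Along z: plug 76 mm across from 0 to 6 mm (lower edge bevelled 2.5 mm), disc 92 mm across from 6 to 14 mm, plain round knob 24 mm across from 14 to 38 mm. 100 to 170 g. Starts on edge in the rack, z level, along the rack's x. Laid flat knob up, its origin is at table height.
- lid_walnut_seat (a point): Centre of the underside of the walnut lid's disc, 6 mm above its origin along its z; it meets the box's rim centre when the lid is home. In the rack the lid can be pinched near its top rim, from above, across its 14 mm thickness (disc and plug: flat faces; the plug begins 8 mm in from the rim).
- lid_maple: Pale maple lid with two dark burned rings, 80 mm across. Origin: centre of the plug's underside; z up to the knob. Along z: plug 64 mm across from 0 to 6 mm (lower edge bevelled 2.5 mm), disc 80 mm across from 6 to 14 mm, knob 24 mm across from 14 to 38 mm. 80 to 130 g. Starts flat on the table, knob up.
- lid_maple_seat (a point): Centre of the shoulder of the maple lid, 6 mm above its origin along its z.
- box_walnut: Open round box of dark walnut with one pale band, loose on the table: 92 mm across, 62 mm high, wall 6 mm (mouth 80 mm across, so the plug has 2 mm play all round). Origin at the centre of its underside, z up. 160 to 260 g.
- box_walnut_rim (a point): Centre of the walnut box's mouth, at the height of its rim, 62 mm above its origin.
- box_maple: Open round box of pale maple with two dark burned bands, loose on the table: 80 mm across, 54 mm high, wall 6 mm (mouth 68 mm across, 2 mm play round the plug). Origin at the centre of its underside, z up. 110 to 180 g.
- box_maple_rim (a point): Centre of the maple box's mouth, at the height of its rim, 54 mm above its origin.
- box_green: Open round green-stained box, the size of the walnut one (92 mm across, 62 mm high); its lid is not made yet. Stays open and where it is. Origin at the centre of its underside.
- rack: Fixed cooling rack, 190 mm long along its x, 96 mm wide, dowels to 72 mm high, origin at table height under its centre. The walnut lid stands across it between dowels, 5 to 19 mm along +x from the centre, knob to +x, the lid's centre 68 mm and top 114 mm above the table. Small fixed blanks, tops 84 mm high, stand 65 mm either way from the centre, so the knob cannot be reached in the rack.
- mat: Brown leather work mat, 160 mm square and level with the cloth, fixed. Origin at its centre. Its middle starts clear, with room to lay a lid down and take it again.
- gourd_big: Bystander: standing gourd, 127 mm high, 72 mm across. Origin at the centre of its foot.
- gourd_small: Bystander: standing gourd, 102 mm high, 58 mm across. Origin at the centre of its foot.
- brush: Bystander: brush lying flat, 170 mm long along its x.
- spoon: Bystander: wooden spoon lying flat, 190 mm long along its x.
- wax_jar: Bystander: amber jar of wax, 60 mm across, 55 mm high. Origin at the centre of its foot.
Mind the look-alikes: they are no part of the job. What is shaped like the lid_maple but yellow is not meant.

How it is judged:
At the end, for the whole second after the job is handed in: Each lid rests knob up on the box of its own wood: its axis within 4 mm of the box's, its shoulder down on the rim (within 2 mm), lid and box level within 0.06 rad, boxes standing on the table, everything still and released (horizontal distance between lid_walnut_seat and box_walnut_rim below 0.004 m and z of lid_walnut_seat in the frame of box_walnut_rim between -0.003 and 0.002 m and angle between each of lid_walnut, box_walnut, lid_maple, box_maple's own z axis and vertical below 0.06 rad and height (world z) of each of box_walnut, box_maple below 0.006 m and linear speed of each of lid_walnut, box_walnut, lid_maple, box_maple below 0.02 m/s and angular speed of each of lid_walnut, lid_maple below 0.2 rad/s and horizontal distance between lid_maple_seat and box_maple_rim below 0.004 m and z of lid_maple_seat in the frame of box_maple_rim between -0.003 and 0.002 m); the robot touches nothing.
It fails at once if the green-stained box is moved more than 30 mm or knocked over (distance of box_green from where it was at the start of the episode above 0.03 m or angle between box_green's own z axis and vertical above 0.6 rad).
It fails at once if a gourd is moved more than 30 mm or knocked over (distance of any of gourd_big, gourd_small from where it was at the start of the episode above 0.03 m or angle between any of gourd_big, gourd_small's own z axis and vertical above 0.6 rad).
It fails at once if the brush, the spoon or the wax jar is moved more than 30 mm or knocked over (distance of any of brush, spoon, wax_jar from where it was at the start of the episode above 0.03 m or angle between any of brush, spoon, wax_jar's own z axis and vertical above 0.6 rad).
It also fails if it takes over 59 s, if anything falls off the work surface, if the arm or the gripper's body presses on something with over 40 N, if the wrist force passes 120 N, or if a joint passes its speed limit or range.

## Robot

A 6-joint arm with a two-finger parallel gripper is mounted at the origin on the work surface. World frame = base frame: x ahead of the robot, y to its left, z up, the work surface at z = 0. Lengths are in m, angles in rad, forces in N, time in s.
With the tool pointing down it reaches from about 0.275 to 0.75 m from the base axis. Payload 10.2 kg.
Tool frame: the origin (TCP) lies at the very end of the fingers, on their centre line; the grasp point (between the pads) lies 19 mm behind it; x points along the fingers, z is the direction in which the jaws open and shut, and the axes are right-handed (so a half turn about x gives the same grasp; the last joint's range is limited). The gripper opens to 85 mm and grips with 20 to 120 N. Pads are 22 mm wide; open, the fingers measure 114 mm over their backs; the gripper's body (76 mm by 85 mm) begins 54 mm behind the grasp point. The pads swing forward as they close: fully open they stand 13 mm farther back than shut.
Start: joints at [-1.523, 0.313, 1.498, -0, 1.331, -0.223], TCP at [0.14, -0.506, 0.231] pointing down, gripper open.
Joint ranges: [-2.94, 2.94], [-0.97, 2.17], [0.19, 2.56], [-1.23, 4.37], [0.02, 3.11], [-2.88, 2.88]. Speed limits (rad/s): [2.39, 2.39, 3.01, 3.14, 3.14, 3.14].

## Interface

Orientations are given as a unit quaternion [w, x, y, z].
In Python, from plant import reach, move_straight, goto_joints, command_gripper, dwell, inverse_kinematics, sense, snapshot, PlanningError, hand_in gives the robot as it stands. The module is installed in compiled form; this text tells all that it offers. Calls block until the motion is done:
- reach(position, orientation): joint-space move of the TCP to a pose.
- move_straight(position, ori=None, velocity=0.15, contact_N=None): straight line of the TCP; ori=None keeps the orientation; velocity is the mean speed in m/s. With contact_N (N) it stops when the force on the tool has changed by that much, and returns True; else False.
- goto_joints(angles): joint-space move.
- command_gripper(opening): finger opening in m; the grip force is fixed at half the most; returns when the fingers have stopped.
- dwell(seconds).
- inverse_kinematics(position, orientation): joint angles nearest the present ones, or None.
- sense(): the state.
- snapshot(name): name is "scene" or "top" or "wrist"; returns a dict with "pixels" (384x512x3 uint8, blue, green, red), "z_map" (384x512 float32, m along the optical axis (not along the pixel's ray), 0 where there is no reading), "mtx" (3x3 intrinsics, pixels), "R" (3x3) and "t" (3): a world point X has camera coordinates R X + t. Camera axes: x right, y down, z forward; pixel columns grow to the right and rows downward; lengths in m; the calibration is good to about 2 mm. A picture is of the moment at which its call begins.
A pose or a line that the arm cannot do raises PlanningError and nothing moves.
- hand_in(): hands the job in, once; it reports no verdict.
The state is a dict: "clock": time; "qpos": joint angles; "qvel": joint speeds; "effort": joint torques, N m; "tool_pos": TCP position; "tool_rot": TCP orientation; "force": force on the tool from outside, world axes, zero at the start; "moment": the same for the moment, N m; "opening": finger opening in m.
Only numpy, scipy, OpenCV 4.12 (cv2) and the standard library are available. Lean on these libraries where they do the work, as an engineer would, in place of code of your own. Each camera call takes 0.05 s, during which the arm holds its last target.

## Working session

There is one attempt and no reset: what is moved stays moved. The work goes in short steps, each a Python script; the robot and the scene stay as the last script left them, time stands still between calls to the robot, and variables do not carry over. Pictures are saved under pics/ and viewed, and the job is handed in when it is done.

```bash
mkdir -p pics
python3 - <<'E'
from plant import *
import cv2,numpy as np,pickle
for n in("scene","top"):
    s=snapshot(n); cv2.imwrite(f"pics/{n}0.png",s["pixels"]); pickle.dump(s,open(f"{n}0.pkl","wb"))
    print(n,s["mtx"].tolist(),s["R"].round(3).tolist(),s["t"])
print(sense())
E
```

```text
scene [[359.8777719715764, 0.0, 251.6061746083825], [0.0, 359.8777719715764, 191.14709907062888], [0.0, 0.0, 1.0]] [[-0.234, 0.972, -0.015], [0.617, 0.137, -0.775], [-0.751, -0.191, -0.632]] [ 0.17757767 -0.25036568  1.55742975]
top [[428.17137268188725, 0.0, 256.7078383320644], [0.0, 428.17137268188725, 185.15830809788815], [0.0, 0.0, 1.0]] [[0.019, -1.0, -0.003], [-0.997, -0.019, -0.076], [0.076, 0.004, -0.997]] [-0.04253571  0.5184874   1.22443573]
{'clock': 0.1, 'qpos': array([-1.52339757e+00,  3.13358541e-01,  1.49836955e+00, -1.45459506e-06,
        1.33100196e+00, -2.23437369e-01]), 'qvel': array([ 0.00016675, -0.00157026, -0.0026518 ,  0.0002932 ,  0.00104818,
        0.00049198]), 'effort': array([ 2.80863584e-03, -4.12900758e+01, -2.60146397e+01, -2.01377038e-04,
        3.06902708e-03, -6.98576184e-07]), 'tool_pos': array([ 0.14041464, -0.50563074,  0.2308073 ]), 'tool_rot': array([ 0.56266612,  0.42822797,  0.56318339, -0.42761212]), 'force': array([-0.22084836,  0.88682935, -0.51306024]), 'moment': array([0.00929669, 0.05019321, 0.02204291]), 'opening': 0.08521046264832229}
```

View pics/scene0.png

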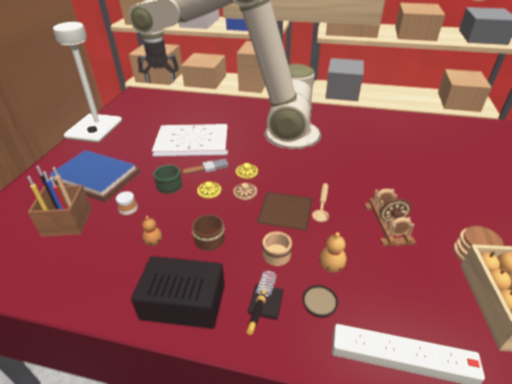

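View pics/top0.png

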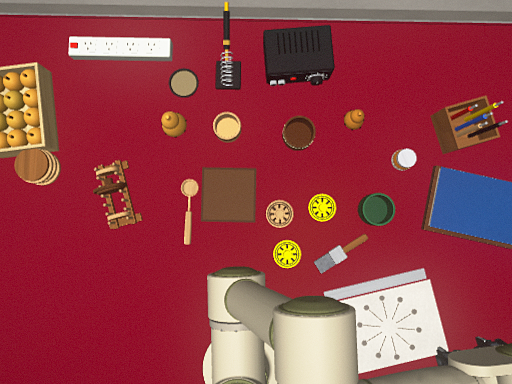

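The top view gives these candidates:
- **Lids lying down:** the pale tan one with dark rings at (280,213) is the maple lid. The yellow ones at (322,207) and (287,254) are look-alikes.
- **Boxes:** pale at (227,127), dark brown at (299,132) and green at (377,209). The green one is to be left alone.
- **Walnut lid:** in the rack at about (112,188).
- **Other round things:** the coaster at (184,82) and the wooden discs at (37,166) aren't wanted.

Next I'll crop in to check these.

```bash
cat > h.py <<'E'
import cv2,numpy as np,pickle
def world(s,u,v,z=None):
    K=s["mtx"];r=np.linalg.inv(K)@np.array([u,v,1.]);R=s["R"];t=np.array(s["t"]).ravel()
    if z is None: d=s["z_map"][int(round(v)),int(round(u))]; return R.T@(r*d-t)
    c=-R.T@t; w=R.T@r; return c+w*(z-c[2])/w[2]
def cloud(s):
    h,w=s["z_map"].shape;u,v=np.meshgrid(np.arange(w),np.arange(h))
    d=s["z_map"];K=s["mtx"]
    P=np.stack([(u-K[0,2])/K[0,0]*d,(v-K[1,2])/K[1,1]*d,d],-1)-np.array(s["t"]).ravel()
    P=P@s["R"]; P[d<=0]=np.nan; return P
def crop(s,u0,u1,v0,v1,k,name): cv2.imwrite(name,cv2.resize(s["pixels"][v0:v1,u0:u1],None,fx=k,fy=k,interpolation=cv2.INTER_CUBIC))
E
python3 - <<'E'
from h import *
s=pickle.load(open("top0.pkl","rb"))
a=cv2.resize(s["pixels"][155:275,205:335],None,fx=3,fy=3,interpolation=2)
b=cv2.resize(s["pixels"][150:240,80:160],None,fx=4,fy=4,interpolation=2)
a=cv2.copyMakeBorder(a,0,360-a.shape[0],0,0,0); 
cv2.imwrite("pics/c1.png",np.hstack([a,b]))
P=cloud(s)
def circ(u,v,r,zlo,zhi):
    Q=P[v-r:v+r,u-r:u+r].reshape(-1,3); m=(Q[:,2]>zlo)&(Q[:,2]<zhi); Q=Q[m]
    c,rad=cv2.minEnclosingCircle(Q[:,:2].astype(np.float32)); return np.round(c,4),round(rad,4),len(Q),Q[:,2].mean().round(4),Q[:,:2].mean(0).round(4)
print("maple lid disc",circ(280,213,20,.009,.02)); print("knob",circ(280,213,20,.03,.05))
print("maple box",circ(227,127,22,.046,.062)); print("walnut box",circ(299,132,24,.054,.07)); print("green",circ(377,209,24,.054,.07))
print("yel",circ(322,207,18,.008,.02),circ(287,254,18,.008,.02))
Q=P[155:235,85:150].reshape(-1,3)
print("rack lid top",Q[Q[:,2]>.09].shape, Q[Q[:,2]>.09].mean(0), np.nanmax(Q[:,2]))
q=Q[Q[:,2]>.085];print(q.min(0),q.max(0)); 
q=Q[Q[:,2]>.015];print("rack",cv2.minAreaRect(q[:,:2].astype(np.float32)))
for n,(u,v) in dict(mat=(229,195),g1=(174,124),g2=(355,119),jar=(404,159)).items(): print(n,world(s,u,v).round(3))
E
```

```text
maple lid disc (array([ 0.4379, -0.099 ]), 0.0398, 506, np.float64(0.0145), array([ 0.4379, -0.0986]))
knob (array([ 0.4372, -0.0992]), 0.0116, 54, np.float64(0.0378), array([ 0.4378, -0.099 ]))
maple box (array([0.6854, 0.0571]), 0.0406, 189, np.float64(0.053), array([0.6855, 0.0564]))
walnut box (array([ 0.6704, -0.1498]), 0.046, 224, np.float64(0.0614), array([ 0.6706, -0.1497]))
green (array([ 0.4549, -0.3735]), 0.0467, 251, np.float64(0.0612), array([ 0.4557, -0.3734]))
yel (array([ 0.4581, -0.2222]), 0.0399, 525, np.float64(0.0144), array([ 0.4576, -0.2219])) (array([ 0.3197, -0.1215]), 0.0424, 535, np.float64(0.0143), array([ 0.3227, -0.1222]))
rack lid top (158, 3) [0.49759782 0.37296196 0.10383268] 0.1164783761491998
[0.41942464 0.33671734 0.08502613] [0.55404307 0.41602928 0.11647838]
rack ((0.48594188690185547, 0.3703193664550781), (0.19156336784362793, 0.08786498010158539), 18.51679039001465)
mat [0.49  0.048 0.   ]
g1 [0.678 0.198 0.098]
g2 [ 0.705 -0.304  0.081]
jar [ 0.599 -0.449  0.055]
```

View pics/c1.png

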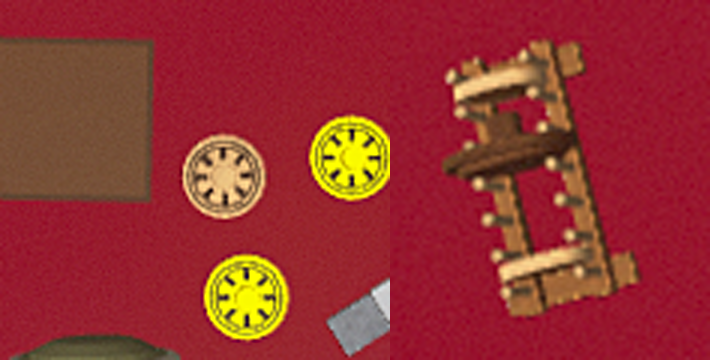

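The crop confirms the choice: the pale lid at (280,213) has two dark rings and its neighbours are yellow. In the rack, the dark walnut lid has its knob pointing up the image, away from the robot. Its measured sizes match too: maple lid r = 39.8 mm, top 14.5 mm, knob 37.8 mm; rims at 53 and 61.4 mm. I'll refine the rack lid's pose and test IK.

```bash
cat >> h.py <<'E'
from scipy.spatial.transform import Rotation as Rot
def quat(x,z):
    x=np.array(x,float);x/=np.linalg.norm(x);z=np.array(z,float);z-=x*(x@z);z/=np.linalg.norm(z)
    q=Rot.from_matrix(np.stack([x,np.cross(z,x),z],1)).as_quat(); return q[[3,0,1,2]]
def down(a): return quat([0,0,-1],[np.cos(a),np.sin(a),0])
def tilt(a,e,sg): # lid plane elevation e, pointing dir a ; sg: tool z = sg*lid z
    h=np.array([np.cos(a),np.sin(a),0]);Z=np.array([0,0,1.])
    return quat(h*np.cos(e)-Z*np.sin(e), sg*(h*np.sin(e)+Z*np.cos(e)))
E
python3 - <<'E'
from h import *
from plant import *
for n in("top","scene"):
    s=pickle.load(open(n+"0.pkl","rb")); P=cloud(s).reshape(-1,3)
    m=(P[:,2]>.088)&(P[:,2]<.13)&(abs(P[:,0]-.49)<.1)&(abs(P[:,1]-.37)<.1)
    q=P[m]; q=q[np.hypot(*(q[:,:2]-q[:,:2].mean(0)).T)<.06]
    r=cv2.minAreaRect(q[:,:2].astype(np.float32)); print(n,len(q),r)
    t=q[q[:,2]>.108];print(len(t),t.mean(0), t.min(0),t.max(0))
    c,v=np.linalg.eigh(np.cov(q[:,:2].T));print(v[:,0],np.sqrt(c))
a=np.radians(18.5)
for aa in(a,a+np.pi): print("pick",inverse_kinematics([.497,.373,.086],down(aa)))
for x in(.46,.5,.54):
  for e in (25,30,35):
    for sg in(1,-1): 
        k=np.arctan2(.048,.49);print(x,e,sg,inverse_kinematics([x,.048,.05],tilt(k,np.radians(e),sg)))
for k in np.arange(-90,91,30): print(k,inverse_kinematics([.4378,-.099,.017],down(np.radians(k))),inverse_kinematics([.6855,.057,.065],down(np.radians(k))) is not None,inverse_kinematics([.6705,-.15,.25],down(np.radians(k))) is not None)
E
```

```text
top 166 ((0.4973301589488983, 0.37464478611946106), (0.014462912455201149, 0.0810188576579094), 16.80266571044922)
52 [0.49942217 0.37629718 0.11189049] [0.4911193  0.35140429 0.10808478] [0.50836635 0.39724407 0.11647838]
[-0.95136045 -0.30808001] [0.00401297 0.02057718]
scene 168 ((0.5024461150169373, 0.373442679643631), (0.012440022081136703, 0.0750560462474823), 16.59245491027832)
29 [0.50220003 0.37401189 0.11029203] [0.49496749 0.35538908 0.10805699] [0.50809833 0.3917257  0.1135044 ]
[-0.96289747 -0.26986751] [0.00251438 0.0197443 ]
pick [ 4.55554719e-01  6.59167829e-01  1.35850846e+00 -4.44089210e-16
  1.12391637e+00  1.32668807e-01]
pick None
0.46 25 1 None
0.46 25 -1 [-0.4169812   0.64453656  2.56010853  2.64025404  1.18956017 -0.03341972]
0.46 30 1 None
0.46 30 -1 [-0.39289133  0.54441989  2.53885854  2.6339673   0.99599118  0.03271929]
0.46 35 1 None
0.46 35 -1 [-0.36768066  0.45947763  2.50796667  2.60757661  0.80689563  0.10787306]
0.5 25 1 None
0.5 25 -1 [-0.34964569  0.62545671  2.44907403  2.67946307  1.0742104   0.03297215]
0.5 30 1 None
0.5 30 -1 [-0.33220193  0.54
[... 539 characters left out ...]
  1.08631121e+00] True True
-60 [-4.84485116e-01  4.64161489e-01  1.94425371e+00 -4.44089210e-16
  7.33177451e-01  5.62712435e-01] True True
-30 [-4.84485116e-01  4.64161489e-01  1.94425371e+00 -4.44089210e-16
  7.33177451e-01  3.91136596e-02] True True
0 [-4.84485116e-01  4.64161489e-01  1.94425371e+00 -4.44089210e-16
  7.33177451e-01 -4.84485116e-01] True True
30 [-4.84485116e-01  4.64161489e-01  1.94425371e+00 -4.44089210e-16
  7.33177451e-01 -1.00808389e+00] True True
60 [-4.84485116e-01  4.64161489e-01  1.94425371e+00 -4.44089210e-16
  7.33177451e-01 -1.53168267e+00] True True
90 [-4.84485116e-01  4.64161489e-01  1.94425371e+00 -4.44089210e-16
  7.33177451e-01 -2.05528144e+00] True True
```

Run:
```python
from h import *
from plant import *
for sg in(1,):
 for e in (22,28,35):
  for k in range(-180,180,20):
   for x,y in((.47,.05),(.5,.05),(.53,.05),(.5,.0)):
    a=np.radians(k)
    h=np.array([np.cos(a),np.sin(a)]); er=np.radians(e)
    p=[x-h[0]*.018,y-h[1]*.018,.064*np.sin(er)+.006]
    q=inverse_kinematics(p,tilt(a,er,sg))
    if q is not None: print(e,k,x,y,q.round(2))
```

```text
22 -160 0.47 0.05 [ 0.03  1.16  0.99 -0.35  2.13  2.83]
22 -160 0.5 0.05 [ 0.03  1.22  0.85 -0.37  2.2   2.79]
22 -160 0.53 0.05 [ 0.03  1.3   0.68 -0.4   2.29  2.74]
22 -160 0.5 0.0 [-0.04  1.21  0.89 -0.44  2.16  2.73]
22 -140 0.47 0.05 [ 0.14  1.11  1.1  -0.56  1.99  2.66]
22 -140 0.5 0.05 [ 0.14  1.17  0.97 -0.59  2.05  2.61]
22 -140 0.53 0.05 [ 0.13  1.23  0.83 -0.62  2.11  2.56]
22 -140 0.5 0.0 [ 0.07  1.14  1.03 -0.64  1.99  2.58]
22 -120 0.47 0.05 [ 0.25  1.04  1.27 -0.75  1.8   2.57]
22 -120 0.5 0.05 [ 0.24  1.09  1.16 -0.77  1.84  2.52]
22 -120 0.53 0.05 [ 0.23  1.14  1.05 -0.79  1.88  2.46]
22 -120 0.5 0.0 [ 0.16  1.06  1.24 -0.82  1.77  2.51]
22 -100 0.47 0.05 [ 0.33  0.95  1.49 -0.94  1.57  2.54]
22 -100 0.5 0.05 [ 0.32  0.99  1.4  -0.96  1.6   2.49]
22 -100 0.53 0.05 [ 0.3   1.03  1.3  -0.97  1.62  2.44]
22 -100 0.5 0.0 [ 0.24  0.96  1.48 -1.02  1.53  2.5 ]
22 -80 0.47 0.05 [ 0.39  0.87  1.73 -1.19  1.35  2.59]
22 -80 0.5 0.05 [ 0.37  0.89  1.65 -1.2   1.36  2.54]
22 -80 0.53 0.05 [ 0.35  0.92  1.57 -1.2   1.37  2.49]
22 -40 0.53 0.05 [0.27 0.77 2.09 4.23 1.04 2.87]
22 
[... 5342 characters left out ...]
 80 0.5 0.0 [-0.68  0.72  1.77  0.82  1.35 -2.57]
35 100 0.47 0.05 [-0.55  0.76  1.69  0.67  1.47 -2.64]
35 100 0.5 0.05 [-0.52  0.8   1.6   0.68  1.5  -2.59]
35 100 0.53 0.05 [-0.49  0.84  1.5   0.7   1.53 -2.54]
35 100 0.5 0.0 [-0.59  0.82  1.54  0.63  1.56 -2.61]
35 120 0.47 0.05 [-0.44  0.85  1.48  0.49  1.66 -2.71]
35 120 0.5 0.05 [-0.42  0.89  1.38  0.51  1.71 -2.67]
35 120 0.53 0.05 [-0.4   0.94  1.27  0.52  1.75 -2.63]
35 120 0.5 0.0 [-0.49  0.92  1.33  0.45  1.76 -2.71]
35 140 0.47 0.05 [-0.33  0.93  1.31  0.31  1.82 -2.84]
35 140 0.5 0.05 [-0.31  0.98  1.19  0.33  1.88 -2.81]
35 140 0.53 0.05 [-0.3   1.04  1.06  0.35  1.94 -2.78]
35 140 0.5 0.0 [-0.38  1.    1.15  0.27  1.91 -2.86]
```

Plan:
1. Pick up the maple lid by its knob and put it on its box.
2. Pinch the walnut lid at its rim, tilt it down on the mat with the tool pointing toward +y (tool z = lid z), and let go.
3. Take the walnut lid again by its knob and put it on its box.

First, hover over the maple lid and compare the wrist camera with the top camera.

Run:
```python
from h import *
from plant import *
x,y=.4378,-.099
reach([x,y,.16],down(np.arctan2(y,x)))
s=snapshot("wrist");pickle.dump(s,open("w1.pkl","wb"));cv2.imwrite("pics/w1.png",s["pixels"])
P=cloud(s).reshape(-1,3);P=P[~np.isnan(P[:,0])]
for lo,hi in((.010,.02),(.033,.045)):
    m=(P[:,2]>lo)&(P[:,2]<hi)&(np.hypot(P[:,0]-x,P[:,1]-y)<.055);q=P[m]
    print(m.sum(),q.mean(0).round(4) if len(q) else 0, cv2.minEnclosingCircle(q[:,:2].astype(np.float32)) if len(q) else 0)
print(sense()["clock"],sense()["tool_pos"])
```

```text
4192 [ 0.4385 -0.0967  0.0146] ((0.4383012056350708, -0.09863622486591339), 0.040008772164583206)
483 [ 0.4384 -0.0977  0.038 ] ((0.43813788890838623, -0.09849238395690918), 0.011922571808099747)
2.0 [ 0.43782685 -0.0997339   0.16008322]
```

View pics/w1.png

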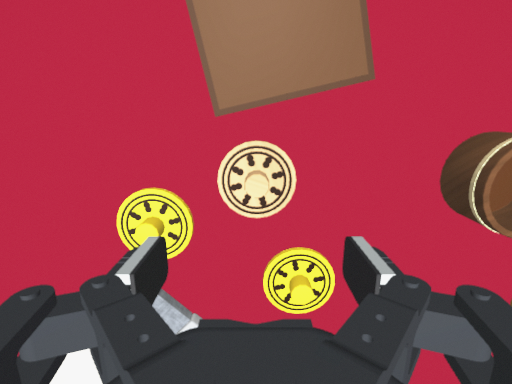

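In the wrist view the maple lid is at (257,180), with the two yellow lids at (155,222) and (299,281). Wrist and top cameras agree to within 0.5 mm. Now the grasp.

Run:
```python
from h import *
from plant import *
x,y=.4382,-.0987
command_gripper(.055)
print(move_straight([x,y,.0175],velocity=.12,contact_N=6),sense()["tool_pos"],sense()["opening"])
command_gripper(0.0)
print(sense()["opening"],sense()["force"])
move_straight([x,y,.17],velocity=.2)
print(sense()["opening"],sense()["force"],sense()["clock"])
s=snapshot("wrist");cv2.imwrite("pics/w2.png",s["pixels"])
```

```text
False [ 0.43851923 -0.09884495  0.01797775] 0.05513361041256559
0.021926395961565644 [-1.50786046  0.70104724  6.34284544]
0.021904010195455886 [ 0.36991383  0.43845511 -0.61147627] 5.075
```

View pics/w2.png

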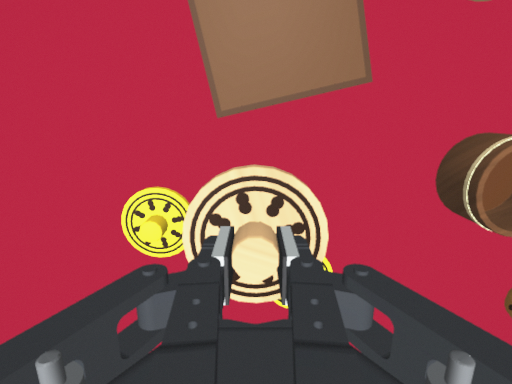

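The maple lid is held square: knob at (256,250), opening 22 mm. Next, put it on its box.

Run:
```python
from h import *
from plant import *
x,y=.6854,.0568
o=down(np.arctan2(y,x))
reach([x,y,.17],o)
move_straight([x,y,.085],velocity=.15)
c=move_straight([x,y,.063],velocity=.03,contact_N=8)
st=sense();print(c,st["tool_pos"],st["force"],st["clock"])
s=snapshot("wrist");cv2.imwrite("pics/w3.png",s["pixels"])
```

```text
True [0.68602643 0.05711102 0.06621374] [-0.29667381  0.85281873  3.63372486] 7.5917
```

View pics/w3.png

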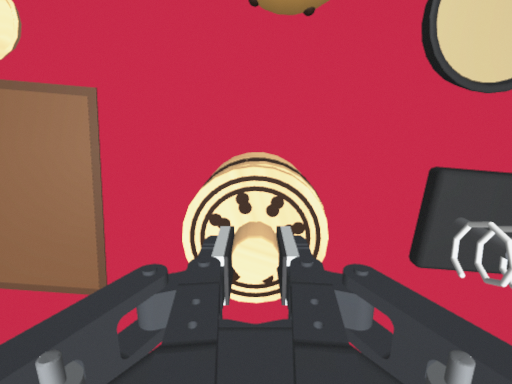

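Contact came at TCP z = 66.2 mm against 66.0 expected, so the lid is home. I'll release it, back off and check.

Run:
```python
from h import *
from plant import *
command_gripper(.055)
p=sense()["tool_pos"]
move_straight([p[0],p[1],.2],velocity=.2)
s=snapshot("wrist");cv2.imwrite("pics/w4.png",s["pixels"])
P=cloud(s).reshape(-1,3);P=P[~np.isnan(P[:,0])]
x,y=p[:2]
for lo,hi in((.056,.068),(.08,.095)):
    m=(P[:,2]>lo)&(P[:,2]<hi)&(np.hypot(P[:,0]-x,P[:,1]-y)<.05);q=P[m]
    print(m.sum(),q.mean(0).round(4),q[:,2].std(),cv2.minEnclosingCircle(q[:,:2].astype(np.float32)))
    A=np.c_[q[:,:2]-q[:,:2].mean(0),np.ones(len(q))];print(np.linalg.lstsq(A,q[:,2],rcond=None)[0])
print(sense()["clock"])
```

```text
4456 [0.6843 0.0595 0.0626] 0.0008426337888295874 ((0.684537410736084, 0.05730604752898216), 0.04008527845144272)
[ 0.00016989 -0.00183039  0.06257213]
520 [0.6845 0.0585 0.086 ] 0.0011782843405023842 ((0.6845135688781738, 0.05745599418878555), 0.012041186913847923)
[ 0.00332411 -0.05213806  0.08595649]
8.9333
```

View pics/w4.png

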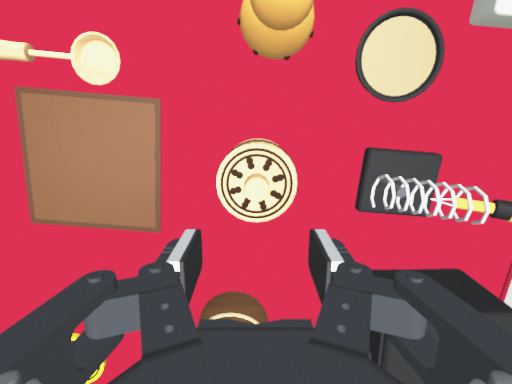

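The maple lid's top is level at 62.6 mm (62 expected) and its centre hasn't moved. On to the rack.

Run:
```python
from h import *
from plant import *
a=np.radians(17)
x,y=.499,.3745
reach([x,y,.21],down(a))
s=snapshot("wrist");cv2.imwrite("pics/w5.png",s["pixels"]);pickle.dump(s,open("w5.pkl","wb"))
P=cloud(s).reshape(-1,3);P=P[~np.isnan(P[:,0])]
m=(P[:,2]>.092)&(P[:,2]<.13)&(np.hypot(P[:,0]-x,P[:,1]-y)<.06);q=P[m]
print(m.sum(),q.min(0),q.max(0),cv2.minAreaRect(q[:,:2].astype(np.float32)))
t=q[q[:,2]>.11];print(len(t),t.mean(0),cv2.minAreaRect(t[:,:2].astype(np.float32)))
print(sense()["clock"])
```

```text
1218 [0.4827827  0.34017677 0.09210195] [0.51346444 0.4156056  0.11536872] ((0.4967576563358307, 0.37712880969047546), (0.01446459349244833, 0.07771763950586319), 17.030057907104492)
369 [0.49900112 0.37913682 0.11268596] ((0.4991925060749054, 0.37815743684768677), (0.006959684193134308, 0.04052119702100754), 17.23261260986328)
10.3583
```

View pics/w5.png

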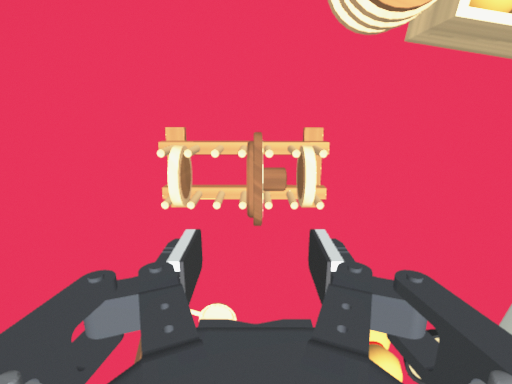

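In the wrist view the dark lid stands at (257,178) with its knob to the right, along rack +x, between pale blanks at (178,175) and (308,175). Its fitted thickness is 14.5 mm and its yaw 17.1°, both as expected. I'll pinch it now.

Run:
```python
from h import *
from plant import *
a=np.radians(17.1)
x,y=.4970,.3765
command_gripper(.05)
move_straight([x,y,.13],down(a),velocity=.15)
print(move_straight([x,y,.087],velocity=.08,contact_N=8))
command_gripper(0.0)
st=sense();print(st["tool_pos"],st["opening"],st["force"])
move_straight([x,y,.30],velocity=.15)
st=sense();print(st["opening"],st["force"],st["clock"])
s=snapshot("wrist");cv2.imwrite("pics/w6.png",s["pixels"])
```

```text
False
[0.49711331 0.37656442 0.08744728] 0.01245271963246361 [-0.32013431  0.56195144  3.11677182]
0.012757084701824786 [ 0.81242483 -0.8078985  -1.29307524] 13.9333
```

View pics/w6.png

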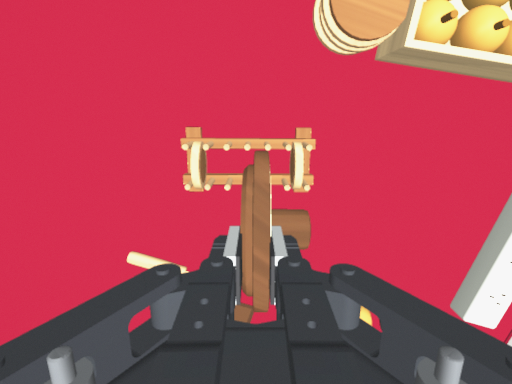

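The lid is held square across its thickness, with a 12.8 mm opening. Now swing it to a tilted pose above the mat.

Run:
```python
from h import *
from plant import *
k=np.radians(100);e=np.radians(30);o=tilt(k,e,1)
q1=inverse_kinematics([.50,.035,.24],o);q2=inverse_kinematics([.50,.035,.033],o);print(q1.round(2),q2.round(2))
reach([.43,.1,.32],down(np.arctan2(.1,.43)))
reach([.50,.035,.24],o)
st=sense();print(st["tool_pos"],st["opening"],st["force"],st["clock"])
s=snapshot("scene");crop(s,150,450,60,300,2.6,"pics/s7.png")
```

```text
[-0.53  0.52  1.52  0.75  1.85 -2.36] [-0.53  0.85  1.59  0.72  1.55 -2.63]
[0.50004679 0.03538745 0.24007353] 0.012495743921919813 [ 0.19306692 -0.806015   -1.14508613] 16.9
```

View pics/s7.png

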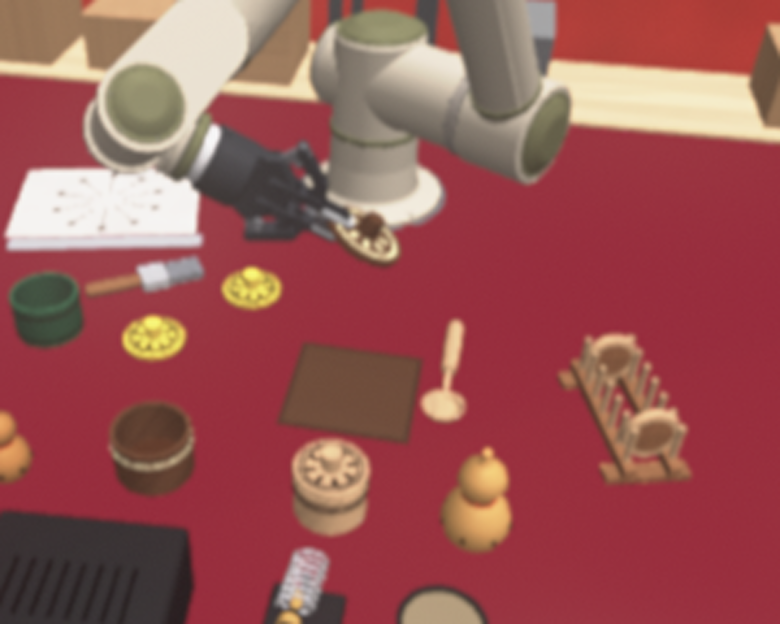

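The lid is tilted knob up, at (372,235), and the wrist is clear of the table. Lowering to contact.

Run:
```python
from h import *
from plant import *
move_straight([.50,.035,.055],velocity=.15)
c=move_straight([.50,.035,.028],velocity=.03,contact_N=3)
st=sense();print(c,st["tool_pos"],st["opening"],st["force"],st["clock"])
s=snapshot("scene");crop(s,170,370,100,250,4,"pics/s8.png")
```

```text
True [0.4999304  0.0349623  0.03245287] 0.012729724457992145 [ 0.39461849 -2.53554589  3.89550194] 19.05
```

View pics/s8.png

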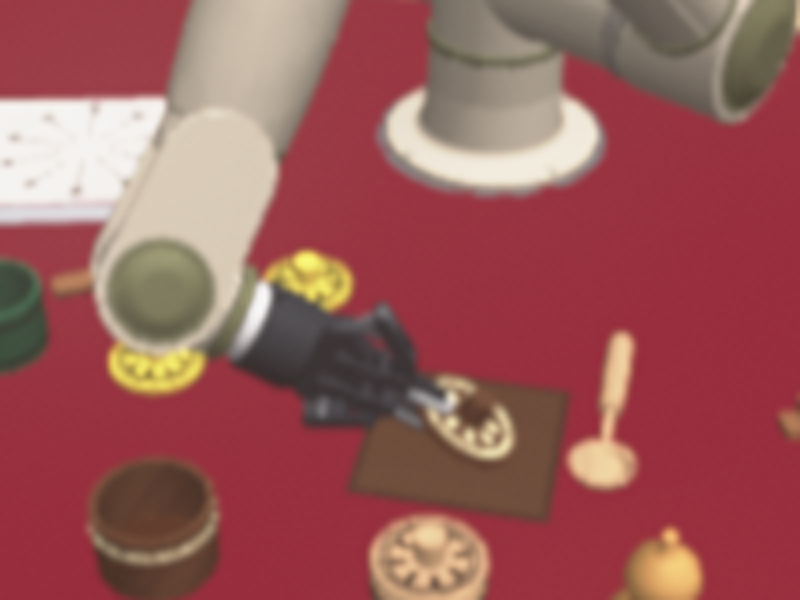

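Contact came at z = 32.5 mm against 33 predicted, with the lid's low edge on the mat. I'll open slightly and draw back along the tool axis.

Run:
```python
from h import *
from plant import *
k=np.radians(100);e=np.radians(30)
h=np.array([np.cos(k),np.sin(k),0]);d=h*np.cos(e)-np.array([0,0,np.sin(e)])
command_gripper(.022)
p=sense()["tool_pos"];print(p)
move_straight(p-d*.06,velocity=.12)
move_straight(p-d*.06+[0,0,.17],velocity=.25)
st=sense();print(st["clock"],st["force"])
s=snapshot("top");crop(s,160,320,120,240,4,"pics/t9.png");pickle.dump(s,open("t9.pkl","wb"))
s=snapshot("scene");crop(s,170,370,100,250,4,"pics/s9.png")
```

```text
[0.4996172  0.03515395 0.03189969]
20.8417 [ 0.05751362 -0.90508022 -0.06863306]
```

View pics/t9.png

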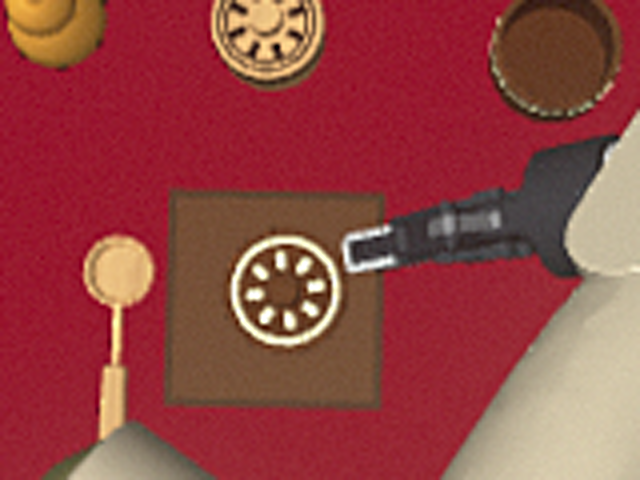

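View pics/s9.png

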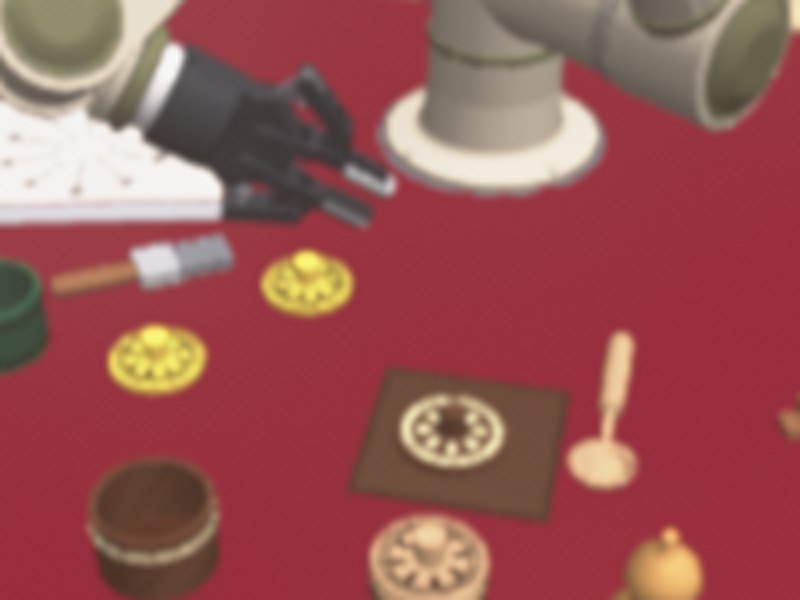

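The walnut lid lies flat, knob up, mid-mat at (286,290) in the top crop. Now move above it, measure with the wrist camera and look again.

Run:
```python
from h import *
from plant import *
s=pickle.load(open("t9.pkl","rb"));P=cloud(s)[180:206,218:246].reshape(-1,3);q=P[P[:,2]>.032];print("top",q.mean(0).round(4),len(q))
c=q[:,:2].mean(0) if len(q)>10 else np.array([.49,.045])
x,y=c
reach([x,y,.17],down(np.arctan2(y,x)));command_gripper(.055)
s=snapshot("wrist");cv2.imwrite("pics/w10.png",s["pixels"])
P=cloud(s).reshape(-1,3);P=P[~np.isnan(P[:,0])]
for lo,hi in((.010,.02),(.033,.045)):
    m=(P[:,2]>lo)&(P[:,2]<hi)&(np.hypot(P[:,0]-x,P[:,1]-y)<.06);q=P[m]
    print(m.sum(),q.mean(0).round(4), cv2.minEnclosingCircle(q[:,:2].astype(np.float32)))
print(sense()["clock"])
```

```text
top [0.4964 0.0424 0.0378] 49
5361 [0.4966 0.0451 0.0145] ((0.49671614170074463, 0.0429769866168499), 0.0459885448217392)
452 [0.4967 0.0439 0.038 ] ((0.4965077340602875, 0.043097130954265594), 0.011982626281678677)
23.275
```

View pics/w10.png

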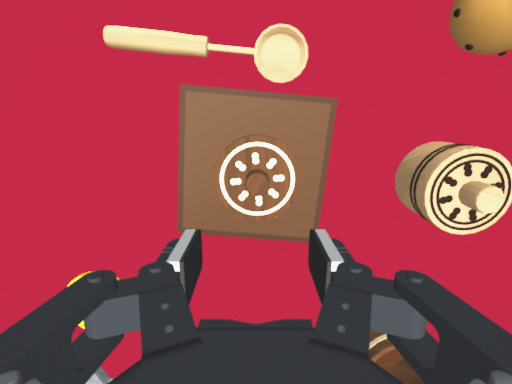

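The disc radius is 46.0 mm and its top 14.5 mm, so it lies flat, with its centre at (0.4966, 0.0430). I'll grasp the knob and place the lid.

Run:
```python
from h import *
from plant import *
x,y=.4966,.0430
print(move_straight([x,y,.0175],velocity=.12,contact_N=6),sense()["tool_pos"])
command_gripper(0.0)
move_straight([x,y,.18],velocity=.2)
print(sense()["opening"])
x,y=.6705,-.1498
reach([x,y,.18],down(np.arctan2(y,x)))
s=snapshot("wrist");cv2.imwrite("pics/w11.png",s["pixels"])
move_straight([x,y,.092],velocity=.15)
c=move_straight([x,y,.071],velocity=.03,contact_N=8)
st=sense();print(c,st["tool_pos"],st["force"],st["opening"],st["clock"])
s=snapshot("wrist");cv2.imwrite("pics/w12.png",s["pixels"])
```

```text
False [0.49696359 0.04296577 0.01805029]
0.022112610103139963
True [ 0.67148024 -0.14948235  0.07421727] [1.57401461 1.45264359 3.48811061] 0.02226171278144179 28.4583
```

View pics/w12.png

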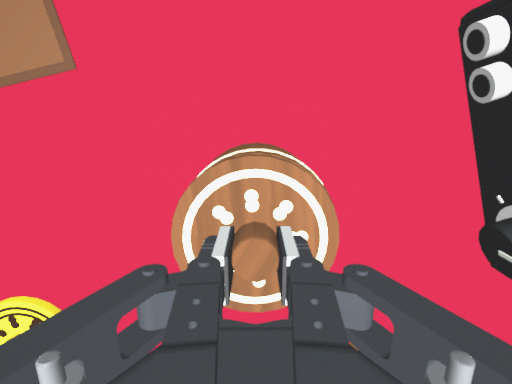

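The lid stopped at 74.2 mm, which is the seated height (74.0 expected), and it sits concentric at (256,235). I'll release, retreat and check both.

Run:
```python
from h import *
from plant import *
command_gripper(.055)
p=sense()["tool_pos"]
move_straight([p[0],p[1],.22],velocity=.2)
def chk(s,x,y,zt,R):
    P=cloud(s).reshape(-1,3);P=P[~np.isnan(P[:,0])]
    m=(abs(P[:,2]-zt)<.006)&(np.hypot(P[:,0]-x,P[:,1]-y)<R+.01);q=P[m]
    A=np.c_[q[:,:2]-q[:,:2].mean(0),np.ones(len(q))]
    print(len(q),cv2.minEnclosingCircle(q[:,:2].astype(np.float32)),"plane",np.linalg.lstsq(A,q[:,2],rcond=None)[0].round(4))
s=snapshot("wrist");cv2.imwrite("pics/w13.png",s["pixels"]);chk(s,p[0],p[1],.07,.046)
reach([.45,-.25,.35],down(-.5))
t=snapshot("top");cv2.imwrite("pics/t13.png",t["pixels"]);chk(t,p[0],p[1],.07,.046);chk(t,.685,.057,.062,.04)
s=snapshot("scene");crop(s,140,400,150,300,3,"pics/s13.png")
print(sense()["clock"],sense()["force"])
```

```text
5634 ((0.6700366139411926, -0.14926131069660187), 0.04599755257368088) plane [-0.0006 -0.0008  0.0705]
749 ((0.6695857644081116, -0.1498710662126541), 0.04630637168884277) plane [ 0.0046 -0.0007  0.0705]
544 ((0.684171199798584, 0.056879207491874695), 0.04002239555120468) plane [0.004  0.0049 0.0624]
31.025 [-0.97646171  0.03591267  0.51874083]
```

View pics/t13.png

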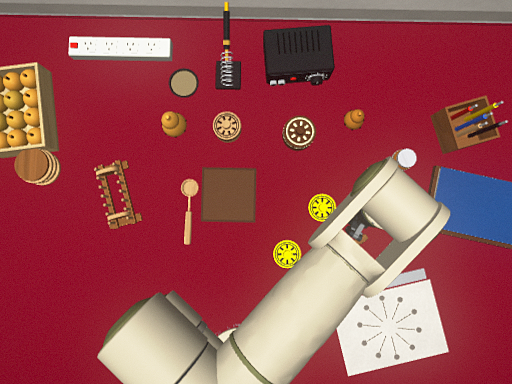

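View pics/s13.png

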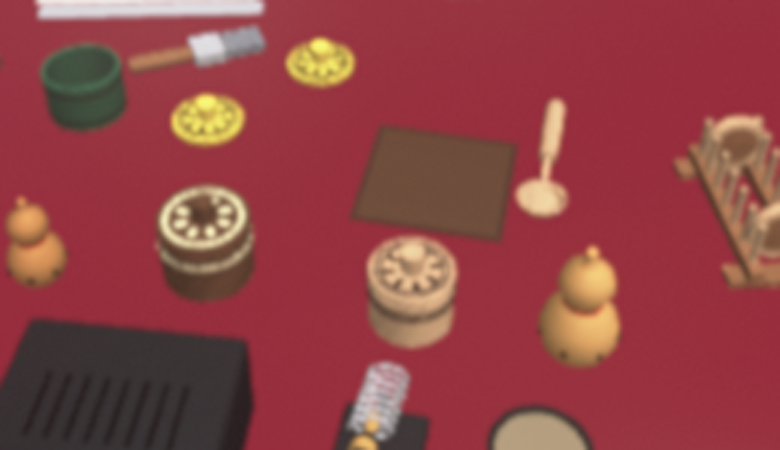

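Both lids are down, level (slopes under 0.007) and at the right height: 70.5 mm and 62.4 mm (70 and 62 expected). In the scene crop they sit at (205,215) and (412,260). The green box and the bystanders haven't moved, and the arm is clear of everything.

```bash
python3 -c "
from plant import *
dwell(0.3); hand_in()"
```

```text
the job is handed in; nothing more can be done
```

Both lids are on their own boxes, knob up and released, and I handed the job in at about 31 s of the 59 s allowed.

- **Maple lid:** I picked it up by the knob and put it on the maple box.
- **Walnut lid:** I pinched it at the rim in the rack, laid it knob up on the mat, took it again by the knob and put it on the walnut box.
- **Last checks:** Lid tops measured 70.5 mm (walnut) and 62.4 mm (maple), against 70 and 62 mm when home. Both were level to within 0.007 rad. Lid centres were within about 1.5 mm of where I first measured the boxes.
- **Everything else:** The green box, gourds, brush and spoon looked undisturbed in the last pictures. The jar was partly hidden by the arm in the last top view, but what showed was in its starting place. The robot was touching nothing.

No check failed. The cameras differed by up to about 2.5 mm on the walnut lid's sideways position in the rack, which didn't matter because I measured it again on the mat. After hand-in the program gave no verdict.

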